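# Load the full nail strip into the tacker and slide its rail shut

### The arm

A 6-joint arm with a two-finger parallel gripper is mounted at the origin on the work surface. World frame = base frame: x ahead of the robot, y to its left, z up, the work surface at z = 0. Lengths are in mm, angles in rad, forces in N, time in s.
With the tool pointing down it reaches from about 325 to 850 mm from the base axis. Payload 15.5 kg.
Tool frame: the origin (TCP) lies on the mounting face of the last link; the fingertips stand 191 mm ahead of it and the grasp point (between the pads) lies 172 mm ahead of it; x points along the fingers, z is the direction in which the jaws open and shut, and the axes are right-handed (so a half turn about x gives the same grasp; the last joint's range is limited). The gripper opens to 91 mm and grips with 3 to 60 N. Pads are 32 mm wide; open, the fingers measure 118 mm over their backs; the gripper's body (76 mm by 178 mm) begins 60 mm behind the grasp point.
Start: joints at [-1.381, 0.494, 1.345, -0, 1.302, -0.096], TCP at [176.205, -599.65, 404.715] pointing down, gripper open.
Joint ranges: [-2.91, 2.91], [-0.82, 2.16], [0.22, 2.67], [-1.22, 4.37], [0.12, 2.79], [-3.08, 3.08]. Speed limits (rad/s): [1.89, 1.89, 2.57, 3.01, 3.01, 3.01].

### API

Orientations are given as a 3x3 rotation matrix whose columns are the frame's x, y, z axes.
In Python, from rig import r, vision, job gives the robot as it stands. The module is installed in compiled form; this text tells all that it offers.
- The arm moves only by the shell command python3 -m crank 'ROWS' [FORCE]. ROWS is JSON, a list that holds one entry, the list of rows, each a list of 7 numbers: the opening, from 0 (shut) to 1 (fully open), then the shift along the tool's x, y, z normalised to -1 to 1, where 1 is 30 mm, then the turn, a rotation vector about the tool's x, y, z normalised to -1 to 1, where 1 is 0.12 rad. In form: [[[grip, tx, ty, tz, wx, wy, wz], ...]]. A call has 1 to 12 rows; each row shifts and turns the pose as measured when the row begins, along the tool's axes as they then stand; what a row does not reach is not made up. A row lasts 1/12 s, in which the tool goes at most 41.7 mm and 7.16 degrees, less where a joint would pass 70% of its speed; a pose out of reach is approached as far as the arm can. A call with a number of a shift or a turn outside -1 to 1 is refused whole. A call with a gripper value outside its range is refused whole. The fingers move at their own pace and stop on an object; FORCE is the grip in N (left out, the last holds). Time passes only in rows, so rows that do not move let the fingers close. It gives the time, the measured TCP pose, the force and the opening at its end, in the units of the state.
- r.get_obs(): the state, without advancing time (a new reading comes with each control period).
- vision.camera(name): name is "scene" or "side" or "wrist"; returns the picture (384x512x3 uint8, blue, green, red); there is no depth.
- vision.camera_params(name): a dict with "camera_matrix" (3x3 intrinsics, pixels), "cam_to_world" (4x4, takes a point from camera to world coordinates). Camera axes: x right, y down, z forward; pixel columns grow to the right and rows downward; lengths in mm; the calibration is good to about 2 mm. A picture is of the moment at which its call begins: read the wrist's pose just before it. camera_params takes no time and is no camera call; for the wrist camera it gives the pose at the moment of the call.
- job.sign_off(): hands the job in, once; it reports no verdict.
The state is a dict: "time": time; "joints": joint angles; "qd": joint speeds; "effort": joint torques, N m; "position": TCP position; "tool_rot": TCP orientation; "contact_force": force on the tool from outside, world axes, zero at the start; "ft_torque": the same for the moment, N m; "gripper_width": finger opening in mm.
Only numpy, scipy, OpenCV 4.12 (cv2) and the standard library are available. Lean on these libraries where they do the work, as an engineer would, in place of code of your own. Each camera call takes 0.05 s, during which the arm holds its last target. There are 200 camera calls.

### The job

Load the full-length nail strip, points up, into the open channel of the upturned nail tacker: push the spring follower back with the strip's end, set the strip down on the channel floor behind the nose and let go, so that the spring holds it against the nose. Then slide the steel rail fully home over the nails. Leave the short leftover strip where it stands.

Things in the scene. Friction and masses are not known exactly. Their poses are not given: they have to be found in the camera images.
- strip_mid (a point): Centre of the full nail strip: 12 steel nails in a row in grey plastic sleeves, standing loose on its flat heads, points up. 100 mm long (own x), 14 wide (y), 44 high (z), centre 22 mm above its underside. Grip it across the width on the sleeves, which reach from the underside to 30 mm up; above are thin bare points. About 80 g. Either end may go first.
- stub_mid (a point): Centre of the short leftover strip of the same make, to be left alone: 6 nails, 53 mm long (x), 14 wide, 44 high, also points up. The two strips may stand in either place.
- seat (a point): Where the full strip's centre is once loaded in the tacker, which is fixed upside down. x along the channel to the nose, z up. Relative to it: channel floor z -22 mm. Nose block x +50 to +88, top z -12 (10 mm over the floor). Side walls 24 mm apart, flared, 16 high, at x +26 to +50 and -80 to -45 only; between, the floor is a rib 10 wide: room for fingers. Housing x below -80, 34 wide, top z +24.
- follower (a joint): How far the spring follower is pushed back along the seat's -x (m): 0 with the channel empty, 0.017 with the strip loaded, 0.045 at most. Aluminium block 20 mm wide, 41 mm high from the channel floor; its face towards the nose is at seat x -33 mm - value, so the empty gap is 83 mm. 2.4 N to start, 0.8 N more per 10 mm. A strip held 15 to 20 mm above the floor clears the nose and meets the face.
- rail (a joint): How far the rail is drawn back from shut along the seat's -x (m): 0 is fully home, starts open by 0.125 to 0.15, stop at 0.155. It slides with about 2 N and stays where left. Steel bar 16 mm wide, from z +26 to +30 mm over the seat (4 mm over the points of a loaded strip), from seat x -100 mm - value to +50 mm - value.
- rail_tab (a point): Centre of the black upright tab on the rail, to pinch or push from above: 12 mm along the seat's x, 24 mm across, 30 mm high, standing on the bar. Its axes are those of the seat. It is at seat x -30 mm - rail value, z +45 mm.
Not all that is in view belongs to the job. What is shaped like the part that bears strip_mid but yellow is not meant.

How it is judged (in metres and radians):
On the way, in this order (a step that is already met when the one before it is completed fails the run):
1. the full strip sits in the channel, let go, held against the nose by the spring, while the rail is still open (x of strip_mid in the frame of seat between -0.01 and 0.008 m and y of strip_mid in the frame of seat between -0.01 and 0.01 m and z of strip_mid in the frame of seat between -0.008 and 0.006 m and contact force between the fingers and strip below 0.3 N and value of joint rail above 0.06 m), for 0.2 s.
2. the rail is slid home (value of joint rail below 0.015 m), for 0.2 s.
At the end, for the whole second after the job is handed in: The full strip lies in the channel, points up, within 10 mm (along and across; 8 mm beyond towards the nose, about 6 mm in height) and 0.2 rad of its seat, at rest against the nose, and the rail is shut to within 15 mm (x of strip_mid in the frame of seat between -0.01 and 0.008 m and y of strip_mid in the frame of seat between -0.01 and 0.01 m and z of strip_mid in the frame of seat between -0.008 and 0.006 m and angle between the x axis of strip_mid and the x axis of seat, either way round below 0.2 rad and angle between strip_mid's own z axis and vertical below 0.2 rad and value of joint rail below 0.015 m and linear speed of strip below 0.02 m/s); the robot touches nothing.
It fails at once if the short leftover strip is moved by more than 30 mm (distance of stub_mid from where it was at the start of the episode above 0.03 m).
It also fails if it takes over 64 s, if anything falls off the work surface, if the arm or the gripper's body presses on something with over 40 N, if the wrist force passes 120 N, or if a joint passes its speed limit or range.

## Working session

There is one attempt and no reset: what is moved stays moved. The work goes in short steps, Python scripts to look and compute and a shell command to move; the robot and the scene stay as the last step left them, time stands still between calls to the robot, and variables do not carry over. Pictures are saved under pics/ and viewed, about 8 in all and at most 12, crops included, and the job is handed in when it is done.

```bash
mkdir -p pics
cat > h.py <<'E'
import numpy as np, cv2
from rig import r, vision, job
def shot(n,fn):
    p=vision.camera_params(n); im=vision.camera(n); cv2.imwrite('pics/'+fn+'.png',im); np.savez('pics/'+fn,K=p['camera_matrix'],T=p['cam_to_world']); return im
def cast(fn,u,v,z):
    d=np.load('pics/'+fn+'.npz'); T=d['T']; ray=T[:3,:3]@np.linalg.inv(d['K'])@[u,v,1]; o=T[:3,3]
    return o+ray*(z-o[2])/ray[2]
def proj(fn,P):
    d=np.load('pics/'+fn+'.npz'); c=np.linalg.inv(d['T'])@np.append(P,1); q=d['K']@c[:3]; return q[:2]/q[2]
E
python3 - <<'E'
from h import *
o=r.get_obs(); print({k:np.round(v,3).tolist() for k,v in o.items()})
a=shot('scene','s0');b=shot('side','d0');c=shot('wrist','w0')
for f in('s0','d0','w0'): 
    d=np.load(f'pics/{f}.npz'); print(f,d['T'].round(2).tolist(),d['K'].round(0).tolist())
E
```

```text
{'time': 0.0, 'joints': [-1.381, 0.494, 1.346, 0.0, 1.302, -0.096], 'qd': [0.0, 0.0, 0.001, -0.001, 0.001, -0.003], 'effort': [0.003, -87.881, -38.185, 0.071, 0.053, -0.0], 'position': [176.17, -599.507, 404.151], 'tool_rot': [[-0.0, 0.959, 0.282], [0.001, 0.282, -0.959], [-1.0, 0.0, -0.001]], 'contact_force': [0.702, 0.128, 0.975], 'ft_torque': [-0.012, 0.006, -0.039], 'gripper_width': 91.186}
s0 [[0.62, 0.67, -0.41, 1002.68], [0.79, -0.53, 0.32, -434.77], [-0.01, -0.52, -0.85, 998.76], [0.0, 0.0, 0.0, 1.0]] [[491.0, 0.0, 257.0], [0.0, 491.0, 189.0], [0.0, 0.0, 1.0]]
d0 [[0.98, -0.12, 0.17, 387.58], [-0.21, -0.47, 0.86, -960.69], [-0.02, -0.87, -0.49, 615.96], [0.0, 0.0, 0.0, 1.0]] [[425.0, 0.0, 254.0], [0.0, 425.0, 193.0], [0.0, 0.0, 1.0]]
w0 [[0.28, -0.92, -0.28, 256.33], [-0.96, -0.27, -0.08, -575.81], [-0.0, 0.29, -0.96, 384.28], [0.0, 0.0, 0.0, 1.0]] [[319.0, 0.0, 251.0], [0.0, 319.0, 188.0], [0.0, 0.0, 1.0]]
```

View pics/s0.png

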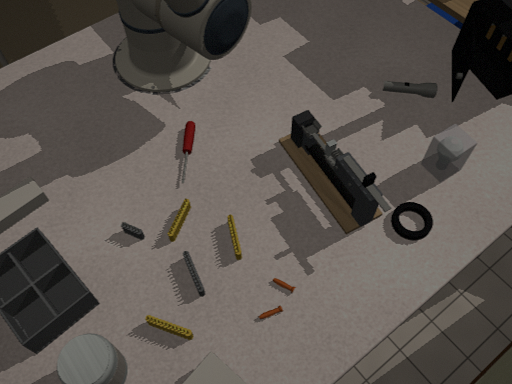

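View pics/d0.png

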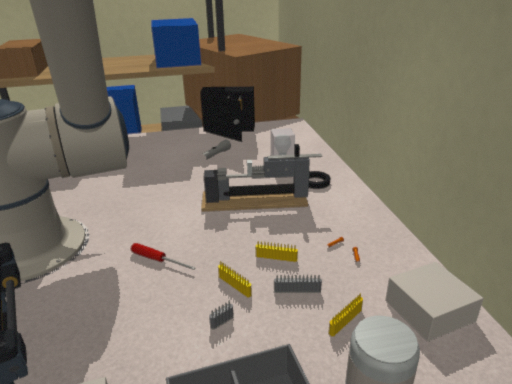

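Run:
```python
from h import *
a=cv2.imread('pics/s0.png')[100:240,270:410];b=cv2.imread('pics/d0.png')[130:220,190:340]
A=cv2.resize(a,None,fx=4,fy=4,interpolation=2);B=cv2.resize(b,(560,336),interpolation=2)
cv2.imwrite('pics/c1.png',cv2.convertScaleAbs(A,alpha=1.6,beta=20))
cv2.imwrite('pics/c2.png',cv2.convertScaleAbs(cv2.resize(b,None,fx=5,fy=5,interpolation=2),alpha=1.6,beta=20))
# strips
for f,(u0,u1,v0,v1) in {'s0':(172,215,240,300),'d0':(265,330,265,300)}.items():
    im=cv2.imread(f'pics/{f}.png'); hsv=cv2.cvtColor(im,40)
    m=np.zeros(im.shape[:2],np.uint8); m[v0:v1,u0:u1]=(hsv[v0:v1,u0:u1,2]<(95))*255
    cs,_=cv2.findContours(m,0,2); c=max(cs,key=cv2.contourArea); R=cv2.minAreaRect(c); print(f,cv2.contourArea(c),R,cv2.boxPoints(R).tolist())
    for z in(15,): print([cast(f,*p,z).round(0).tolist() for p in cv2.boxPoints(R)])
```

```text
s0 946.5 ((183.4051971435547, 277.6120910644531), (48.452083587646484, 29.15003204345703), 66.80140686035156) [[160.4655303955078, 261.08624267578125], [187.25865173339844, 249.60345458984375], [206.34486389160156, 294.137939453125], [179.55174255371094, 305.6207275390625]]
[[540.0, -346.0, 15.0], [553.0, -285.0, 15.0], [662.0, -310.0, 15.0], [648.0, -367.0, 15.0]]
d0 456.0 ((297.5, 285.0), (45.0, 14.0), 0.0) [[275.0, 292.0], [275.0, 278.0], [320.0, 278.0], [320.0, 292.0]]
[[553.0, -319.0, 15.0], [564.0, -277.0, 15.0], [657.0, -299.0, 15.0], [642.0, -340.0, 15.0]]
```

View pics/c1.png

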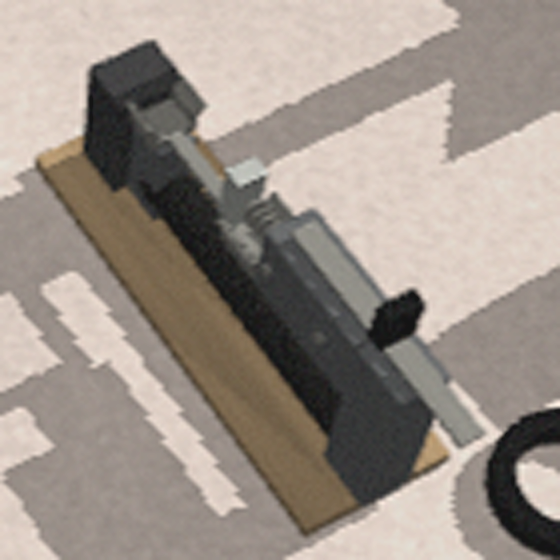

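View pics/c2.png

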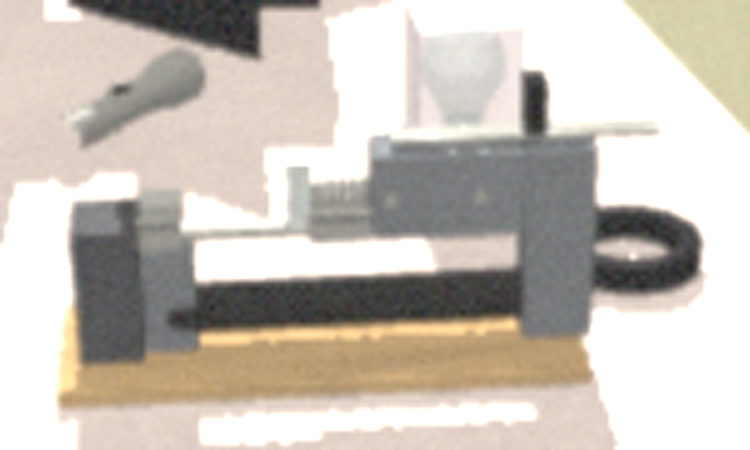

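```bash
cat >> h.py <<'E'
def tri(pairs):
    A=[];b=[]
    for f,u,v in pairs:
        d=np.load('pics/'+f+'.npz');T=d['T'];k=T[:3,:3]@np.linalg.inv(d['K'])@[u,v,1];k/=np.linalg.norm(k);P=np.eye(3)-np.outer(k,k);A.append(P);b.append(P@T[:3,3])
    x=np.linalg.lstsq(np.vstack(A),np.hstack(b),rcond=None)[0]
    return x.round(1), [np.round(np.linalg.norm(a@x-c),1) for a,c in zip(A,b)]
E
python3 - <<'E'
from h import *
S=lambda x,y:('s0',270+x/4,100+y/4)
D=lambda x,y:('d0',190+x/5,130+y/5)
for n,s,d in [('tab',(398,320),(535,103)),('railfar',(470,435),(657,127)),('railnear',(308,222),(390,135)),('foltop',(247,170),(298,172)),('noseTopL',(120,75),(105,205)),('baseL',(45,160),(65,400)),('baseR',(310,530),(590,375)),('housfar',(375,495),(590,330))]:
    print(n,tri([S(*s),D(*d)]))
E
```

```text
tab (array([716. ,  75.3, 146.3]), [np.float64(0.5), np.float64(0.5)])
railfar (array([782.8,  64. , 129.7]), [np.float64(1.5), np.float64(1.5)])
railnear (array([636.7,  90.8, 129.9]), [np.float64(1.4), np.float64(1.4)])
foltop (array([583.8,  98.3, 111.6]), [np.float64(3.4), np.float64(3.4)])
noseTopL (array([478. ,  96. , 102.2]), [np.float64(0.9), np.float64(0.9)])
baseL (array([442.7,  73.5,  -3. ]), [np.float64(2.1), np.float64(2.1)])
baseR (array([736.4,  24.5,  -1.5]), [np.float64(1.3), np.float64(1.3)])
housfar (array([747. ,  63.3,   6.4]), [np.float64(3.4), np.float64(3.4)])
```

```bash
python3 -m crank '[[[1,0,0.97,-0.3,0,0,0],[1,0,0.97,-0.3,0,0,0],[1,0,0.97,-0.3,0,0,0],[1,0,0.97,-0.3,0,0,0],[1,0,0.97,-0.3,0,0,0],[1,0,0.97,-0.3,0,0,0],[1,0,0.97,-0.3,0,0,0],[1,0,0.97,-0.3,0,0,0],[1,0,0.97,-0.3,0,0,0],[1,0,0.97,-0.3,0,0,0],[1,0,0.97,-0.3,0,0,0],[1,0,0.97,-0.3,0,0,0]]]' 20
python3 -m crank '[[[1,0,0.97,-0.3,0,0,0],[1,0,0.97,-0.3,0,0,0],[1,0,0.97,-0.3,0,0,0],[1,0,0.97,-0.3,0,0,0],[1,0,0.97,-0.3,0,0,0],[1,0,0,0,1,0,0],[1,0,0,0,1,0,0],[1,0,0,0,1,0,0],[1,0,0,0,1,0,0],[1,0,0,0,0,0,0],[1,0,0,0,0,0,0]]]'
python3 - <<'E'
from h import *
o=r.get_obs(); print(o['time'],o['position'].round(1) if hasattr(o['position'],'round') else o['position'],np.round(o['tool_rot'],3).tolist())
shot('wrist','w1')
E
```

```text
time: 1.15
position: [489.0, -391.7, 401.3]
tool_rot: [[-0.004, 0.962, 0.273], [0.004, 0.273, -0.962], [-1.0, -0.003, -0.005]]
contact_force: [0.9, -0.9, -0.6]
gripper_width: 91.2
time: 2.07
position: [628.4, -296.4, 396.9]
tool_rot: [[-0.008, 0.977, -0.211], [0.008, -0.211, -0.977], [-1.0, -0.009, -0.006]]
contact_force: [0.9, -0.2, 0.5]
gripper_width: 91.4
2.0667 [ 628.4 -296.4  396.9] [[-0.008, 0.977, -0.211], [0.008, -0.211, -0.977], [-1.0, -0.009, -0.006]]
```

View pics/w1.png

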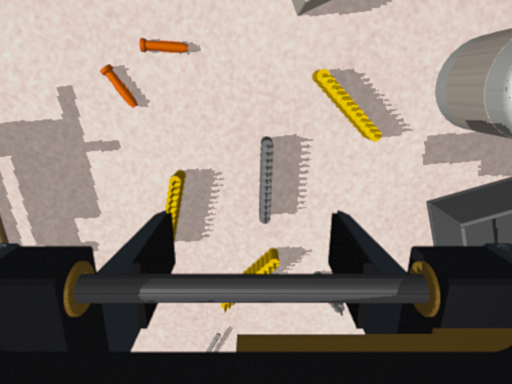

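```bash
cat >> h.py <<'E'
def axis(fn,box,z,lo,hi):
    u0,u1,v0,v1=box; im=cv2.imread(f'pics/{fn}.png'); g=cv2.cvtColor(im,6); m=np.zeros_like(g); m[v0:v1,u0:u1]=((g[v0:v1,u0:u1]<hi)&(g[v0:v1,u0:u1]>=lo))*255
    m=cv2.morphologyEx(m,cv2.MORPH_OPEN,np.ones((3,3)))
    c=max(cv2.findContours(m,0,2)[0],key=cv2.contourArea); R=cv2.minAreaRect(c); b=cv2.boxPoints(R)
    P=np.array([cast(fn,*p,z) for p in b]); L=[np.linalg.norm(P[1]-P[0]),np.linalg.norm(P[2]-P[1])]
    d=(P[1]-P[0]) if L[0]>L[1] else P[2]-P[1]; print(fn,R,'centre',P.mean(0).round(1),'L',np.round(L,1),'dir',(d/np.linalg.norm(d)).round(3)); return P.mean(0),d/np.linalg.norm(d)
def rel(p):
    o=r.get_obs(); return (np.array(o['tool_rot']).T@(np.array(p)-np.array(o['position']))).round(1)
E
python3 - <<'E'
from h import *
im=cv2.imread('pics/w1.png'); print(cv2.cvtColor(im,6)[180,250:320:2])
for hi in(90,110):
    c,d=axis('w1',(255,290,130,230),28,0,hi)
print(rel([c[0],c[1],15]))
E
```

```text
[206 208 206 206 195 110 116 112  68  87  81 130 146 141 144 150 148 146
 143 142 145 145 145 148 147 194 201 197 199 212 218 214 214 216 211]
w1 ((266.5, 138.0), (2.0, 3.0), 90.0) centre [ 654.9 -316.7   28. ] L [3.3 2.2] dir [-0.211 -0.977  0.   ]
w1 ((266.0, 139.0), (4.0, 8.0), 90.0) centre [ 654.  -315.9   28. ] L [8.7 4.4] dir [-0.211 -0.977  0.   ]
[381.6  32.6  15.9]
```

Run:
```python
from h import *
for hi in(128,):
    c,d=axis('w1',(255,290,130,230),28,0,hi)
print(rel([c[0],c[1],15]))
for z in(28,36,44):
  e=[cast('w1',*p,z) for p in((267,139),(265,222),(266,180))]; print(z,np.round(e,1).tolist())
```

```text
w1 ((265.9091796875, 179.49722290039062), (12.206517219543457, 85.1427230834961), 1.7357046604156494) centre [ 606.9 -306.2   28. ] L [100.6  13.3] dir [ 0.973 -0.233  0.   ]
[382.  -15.5  16.4]
28 [[653.7, -317.0, 28.0], [557.9, -295.3, 28.0], [608.4, -306.7, 28.0]]
36 [[655.0, -316.9, 36.0], [561.4, -295.7, 36.0], [610.7, -306.9, 36.0]]
44 [[656.3, -316.9, 44.0], [564.9, -296.1, 44.0], [613.0, -307.0, 44.0]]
```

```bash
python3 -m crank '[[[0.5,0,-0.5,0.55,0.15,0,0],[0.5,1,0,0,0,0,0],[0.5,1,0,0,0,0,0],[0.5,1,0,0,0,0,0],[0.5,1,0,0,0,0,0],[0.5,1,0,0,0,0,0],[0.5,0,0,0,0,0,0],[0.5,0,0,0,0,0,0]]]' 25
python3 - <<'E'
from h import *
print(rel([607,-306,195]))
im=shot('wrist','w2')
E
```

```text
time: 2.78
position: [608.5, -310.7, 244.6]
tool_rot: [[-0.002, 0.98, -0.199], [0.004, -0.199, -0.98], [-1.0, -0.003, -0.004]]
contact_force: [-0.3, -0.9, 0.6]
gripper_width: 45.7
[49.6 -2.3 -4.1]
```

View pics/w2.png

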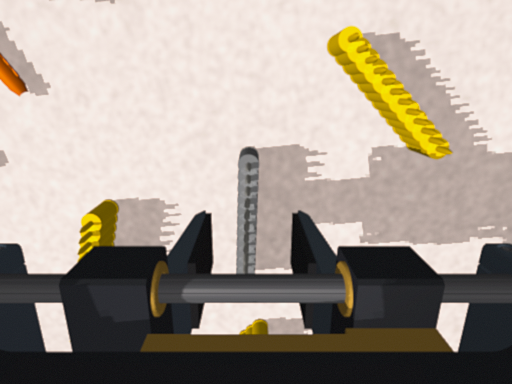

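```bash
python3 -m crank '[[[0.5,0.3,-0.08,-0.14,0.3,0,0],[0.5,0.8,0,0,0,0,0],[0.5,0.4,0,0,0,0,0],[0.5,0,0,0,0,0,0],[0.5,0,0,0,0,0,0]]]'
python3 - <<'E'
from h import *
print(rel([607,-306,195])); print(cast('w2',248,150,30))
E
```

```text
time: 3.25
position: [609.6, -307.7, 208.3]
tool_rot: [[0.008, 0.973, -0.231], [-0.002, -0.231, -0.973], [-1.0, 0.008, 0.0]]
contact_force: [0.5, -0.0, 0.3]
gripper_width: 45.4
[13.3 -3.1 -1.1]
[ 655.78199572 -317.22661981   30.        ]
```

```bash
python3 -m crank '[[[0.5,0.4,-0.1,-0.04,0,0,0],[0.5,0.08,0,0,0,0,0],[0.5,0,0,0,0,0,0],[0,0,0,0,0,0,0],[0,0,0,0,0,0,0],[0,0,0,0,0,0,0],[0,0,0,0,0,0,0],[0,0,0,0,0,0,0]]]' 25
python3 - <<'E'
from h import *
print(rel([607,-306,195]))
E
```

```text
time: 3.92
position: [609.8, -307.7, 202.5]
tool_rot: [[0.017, 0.973, -0.229], [-0.007, -0.229, -0.973], [-1.0, 0.018, 0.003]]
contact_force: [-0.3, 1.3, 1.7]
gripper_width: 15.4
[ 7.5 -3.3 -1.1]
```

```bash
python3 -m crank '[[[0,0,0,0,0,0,0],[0,-0.5,0,0,0,0,0],[0,-1,0,0,0,0,0],[0,-1,0,0,0,0,0],[0,-1,0,0,0,0,0],[0,-1,0,0,0,0,0],[0,-1,0,0,0,0,0],[0,-0.5,0,0,0,0,0],[0,0,0,0,0,0,0]]]' 40
python3 - <<'E'
from h import *
print(rel([519,109,320]), rel([519,-200,320]))
im=shot('wrist','w3');
E
```

```text
time: 4.67
position: [606.0, -306.0, 388.1]
tool_rot: [[0.011, 0.973, -0.229], [-0.004, -0.229, -0.974], [-1.0, 0.011, 0.001]]
contact_force: [0.4, -0.2, -0.5]
gripper_width: 13.5
[  65.6 -180.3 -384.2] [  66.7 -109.7  -83.4]
```

View pics/w3.png

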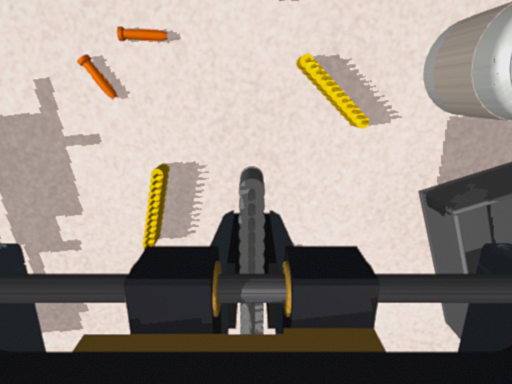

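```bash
python3 -m crank '[[[0,0,-0.5,-0.93,0,0,0],[0,0,-0.5,-0.93,0,0,0],[0,0,-0.5,-0.93,0,0,0],[0,0,-0.5,-0.93,0,0,0],[0,0,-0.5,-0.93,0,0,0],[0,0,-0.5,-0.93,0,0,0],[0,0,-0.5,-0.93,0,0,0],[0,0,-0.5,-0.93,0,0,0],[0,0,-0.5,-0.93,0,0,0],[0,-0.3,-0.5,-0.93,-0.45,0,0],[0,0,0,0,0,0,0],[0,0,0,0,0,0,0]]]'
python3 - <<'E'
from h import *
print(cast('w3',252,168,216),cast('w3',252,168,206))
im=shot('wrist','w4'); cv2.imwrite('pics/w4b.png',cv2.resize(cv2.convertScaleAbs(im,alpha=1.5,beta=15),(800,600),interpolation=2))
E
```

```text
time: 5.72
position: [514.1, 12.7, 375.3]
tool_rot: [[-0.015, 0.984, -0.177], [0.002, -0.177, -0.984], [-1.0, -0.016, 0.0]]
contact_force: [-0.6, -1.1, -2.1]
gripper_width: 14.0
[ 653.44133519 -317.47018846  216.        ] [ 651.21459513 -316.98418463  206.        ]
```

View pics/w4b.png

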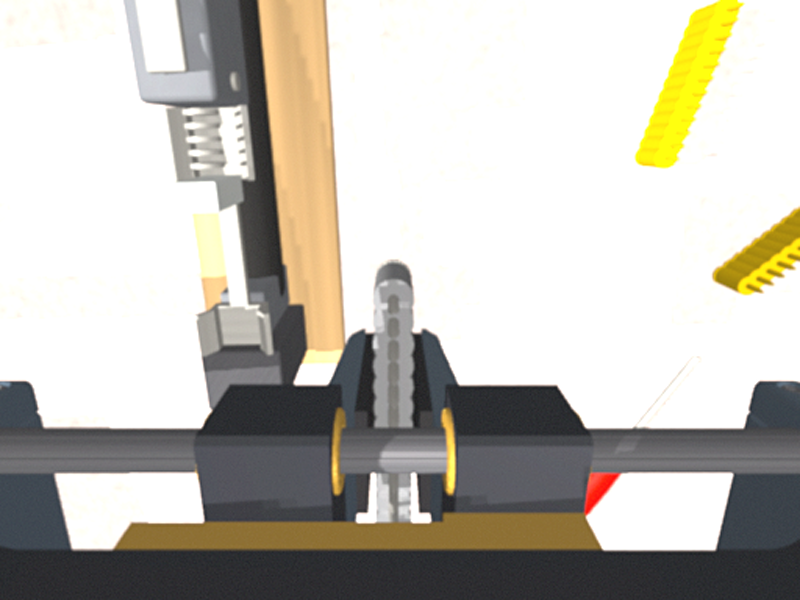

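Run:
```python
from h import *
im=cv2.imread('pics/w4.png')[50:265,75:225]; cv2.imwrite('pics/w4c.png',cv2.resize(im,None,fx=2.75,fy=2.75,interpolation=2)); im=cv2.imread('pics/w4.png')
```

```text
(no output)
```

View pics/w4c.png

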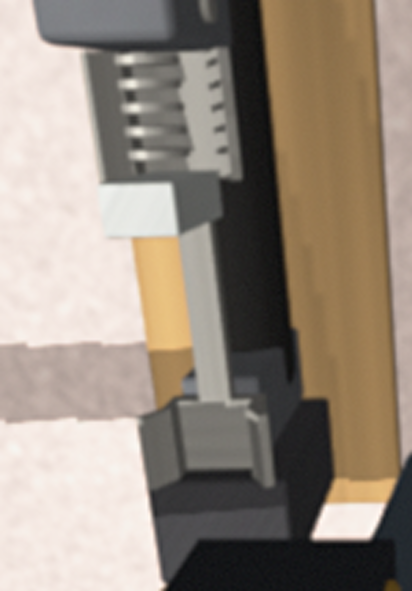

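Run:
```python
from h import *
C=lambda x,y,z:cast('w4',75+x/2.75,50+y/2.75,z).round(1)
print('fol front L,R',C(107,237,120),C(176,237,120),'rear',C(100,183,120),C(178,183,120))
print('rib',C(197,237,79),C(212,402,79), 'widthL,R',C(180,237,79),C(212,237,79),C(198,400,79),C(229,400,79))
print('nose face at 89',C(218,478,89),'at floor',C(220,472,79))
print('wall tops 95: outerL start/end',C(140,417,95),C(153,487,95),'R',C(262,400,95),C(272,487,95))
print('base R edge',C(375,100,0),C(398,475,0),C(330,500,0))
```

```text
fol front L,R [578.6 103.3 120. ] [575.3  85.3 120. ] rear [592.4 100.8 120. ] [588.8  80.7 120. ]
rib [570.5  94.   79. ] [516.8 104.3  79. ] widthL,R [571.4  99.3  79. ] [569.6  89.4  79. ] [518.3 108.7  79. ] [516.4  98.6  79. ]
nose face at 89 [493.7 105.7  89. ] at floor [491.8 108.5  79. ]
wall tops 95: outerL start/end [520.6 121.8  95. ] [496.7 124.8  95. ] R [519.2  82.6  95. ] [489.8  87.   95. ]
base R edge [601.8  39.7   0. ] [446.6  63.7   0. ] [440.1  95.9   0. ]
```

```bash
python3 -m crank '[[[0,0,0,0,0,0,0.27],[0,0,0,-0.75,0,0,0],[0,0,0,-0.75,0,0,0],[0,0,0,-0.75,0,0,0],[0,0,0,-0.6,0,0,0],[0,0,0,0,0,0,0],[0,0,0,0,0,0,0]]]'
python3 - <<'E'
from h import *
print(rel([524.1,102.8,320])); shot('wrist','w5')
E
```

```text
time: 6.35
position: [531.8, 93.4, 368.8]
tool_rot: [[0.01, 0.982, -0.188], [-0.005, -0.188, -0.982], [-1.0, 0.011, 0.003]]
contact_force: [-1.0, 0.3, -0.3]
gripper_width: 14.0
[48.7 -9.9 -7.9]
```

```bash
python3 -m crank '[[[0,0.5,-0.33,-0.26,-0.1,0,0.06],[0,0.5,0,0,0,0,0],[0,0.5,0,0,0,0,0],[0,0,0,0,0,0,0],[0,0,0,0,0,0,0]]]'
python3 - <<'E'
from h import *
print(rel([524.1,102.8,298.5])); im=shot('wrist','w6')
a=cv2.resize(im[60:270,90:360],None,fx=2.9,fy=2.8,interpolation=2); cv2.imwrite('pics/w6c.png',a)
E
```

```text
time: 6.82
position: [524.6, 97.3, 321.4]
tool_rot: [[0.017, 0.983, -0.182], [-0.007, -0.182, -0.983], [-1.0, 0.018, 0.004]]
contact_force: [0.7, 0.7, -1.1]
gripper_width: 14.0
[22.9 -2.  -5.4]
```

View pics/w6c.png

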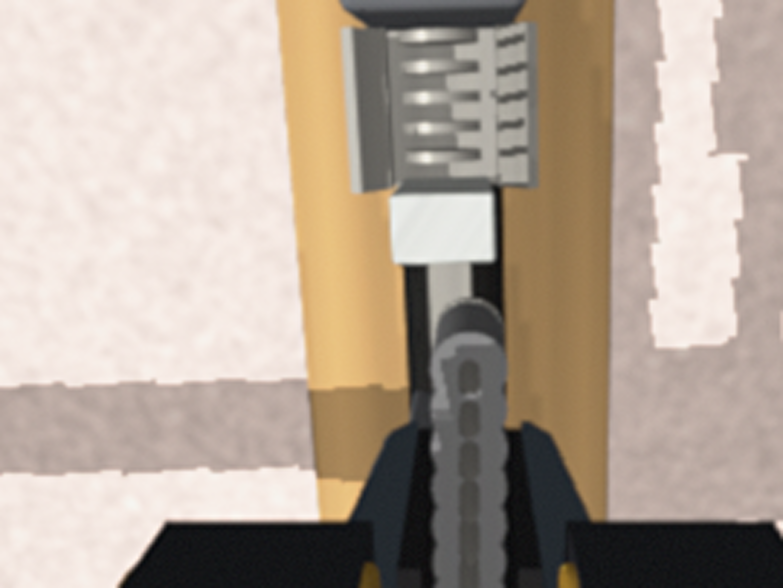

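Run:
```python
from h import *
C=lambda x,y,z:cast('w6',90+x/2.9,60+y/2.8,z)
o=r.get_obs();R=np.array(o['tool_rot']);p=np.array(o['position'])
F=lambda q:(R.T@(q-p)).round(1)
for n,q in [('folL',C(392,262,120)),('folR',C(494,262,120)),('rib',C(449,280,79)),('stripL',C(434,360,149)),('stripR',C(505,360,149)),('sfar',C(472,335,149)),('sfarbot',C(470,300,119)),('ptLoc',C(468,375,163))]: print(n,q.round(1),F(q))
```

```text
folL [578.5 102.1 120. ] [202.3  48.5 -15.4]
folR [574.8  82.1 120. ] [202.4  48.4   5. ]
rib [565.   93.8  79. ] [243.1  36.   -4.8]
stripL [564.3  95.4 149. ] [173.1  36.3  -6.1]
stripR [562.1  83.4 149. ] [173.2  36.3   6.2]
sfar [567.7  88.1 149. ] [173.2  40.9   0.5]
sfarbot [567.5  88.3 119. ] [2.032e+02 4.020e+01 2.000e-01]
ptLoc [564.7  89.4 163. ] [159.2  38.   -0.2]
```

```bash
python3 -m crank '[[[0,0.3,0,-0.18,0,0,0],[0,0.4,0,0,0,0,0],[0,0.2,0,0,0,0,0],[0,0,0,0,0,0,0],[0,0,0,0,0,0,0]]]'
python3 - <<'E'
from h import *
print(rel([524.1,102.8,298.5]))
E
```

```text
time: 7.28
position: [528.0, 101.7, 295.7]
tool_rot: [[0.023, 0.983, -0.184], [-0.007, -0.184, -0.983], [-1.0, 0.024, 0.003]]
contact_force: [-3.0, -0.6, 4.1]
gripper_width: 14.0
[-2.9 -3.9 -0.4]
```

```bash
python3 -m crank '[[[0,-0.12,0,-0.01,0,0,-0.05],[0,0,0,0,0,0,0],[0,0,0,0,0,0,0]]]'
python3 - <<'E'
from h import *
im=shot('wrist','w7');shot('side','d7')
E
```

```text
time: 7.53
position: [528.3, 102.2, 300.0]
tool_rot: [[0.018, 0.983, -0.184], [-0.006, -0.184, -0.983], [-1.0, 0.018, 0.002]]
contact_force: [0.8, 0.0, -0.6]
gripper_width: 13.9
```

```bash
python3 -m crank '[[[0,0,0.25,0,0,0,0],[0,0,0.25,0,0,0,0],[0,0,0.2,0,0,0,0],[0,0,0.1,0,0,0,0],[0,0,0,0,0,0,0],[0,0,0,0,0,0,0]]]'
python3 - <<'E'
from h import *
im=shot('wrist','w8');b=shot('side','d8')
A=cv2.resize(im[60:270,120:330],(560,560),interpolation=2); B=cv2.resize(b[130:220,190:340],None,fx=1,fy=1); cv2.imwrite('pics/w8c.png',A)
E
```

```text
time: 8.13
position: [553.8, 97.7, 299.9]
tool_rot: [[0.015, 0.983, -0.184], [-0.005, -0.184, -0.983], [-1.0, 0.015, 0.002]]
contact_force: [-3.5, 0.7, 1.3]
gripper_width: 13.8
```

View pics/w8c.png

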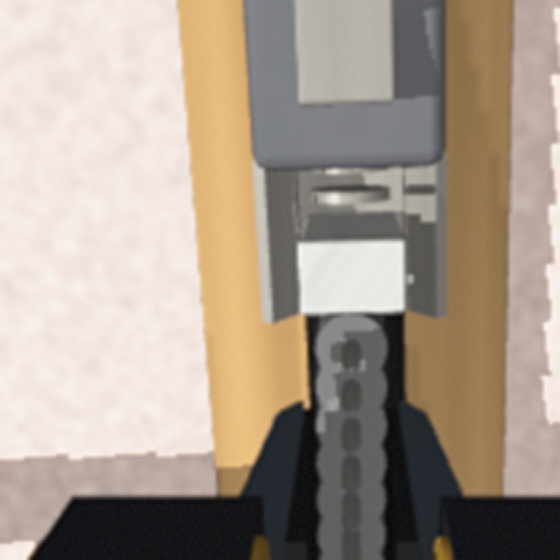

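Run:
```python
from h import *
C=lambda x,y,z:cast('w8',120+x/2.667,60+y/2.667,z)
print(C(354,312,120),C(349,90,131), C(350,103,125))
print('housing edge top', C(345,160,125))
C4=lambda x,y,z:cast('w6',90+x/2.9,60+y/2.8,z); print(C4(443,262,120))
```

```text
[595.90847483  88.88980556 120.        ] [636.87517323  82.14053413 131.        ] [634.70319158  82.36366712 125.        ]
housing edge top [625.16520997  85.08188261 125.        ]
[576.63010091  92.11027311 120.        ]
```

```bash
python3 -m crank '[[[0,0,0.15,0,0,0,0.02],[0,0.1,0.02,0,0,0,0],[0,0.2,0.01,0,0,0,0],[0,0.2,0.01,0,0,0,0],[0,0,0,0,0,0,0],[0,0,0,0,0,0,0]]]'
```

```text
time: 8.73
position: [558.5, 96.7, 285.2]
tool_rot: [[0.018, 0.983, -0.184], [-0.006, -0.184, -0.983], [-1.0, 0.019, 0.002]]
contact_force: [-6.0, 1.5, 17.4]
gripper_width: 13.7
```

```bash
python3 -m crank '[[[0.35,0,0,0,0,0,0],[0.35,0,0,0,0,0,0],[0.35,0,0,0,0,0,0],[0.35,0,0,0,0,0,0],[0.35,0,0,0,0,0,0],[0.35,0,0,0,0,0,0]]]'
python3 - <<'E'
from h import *
im=shot('wrist','w9');b=shot('side','d9')
A=cv2.resize(im[90:270,160:340],(560,560),interpolation=2); B=cv2.resize(b[120:220,190:340],(240,160)); B=cv2.copyMakeBorder(B,0,400,0,0,0); cv2.imwrite('pics/w9c.png',np.hstack([A,B]))
E
```

```text
time: 9.23
position: [559.1, 96.4, 283.7]
tool_rot: [[0.021, 0.983, -0.184], [-0.006, -0.184, -0.983], [-1.0, 0.022, 0.002]]
contact_force: [-0.8, 0.3, -0.2]
gripper_width: 31.8
```

View pics/w9c.png

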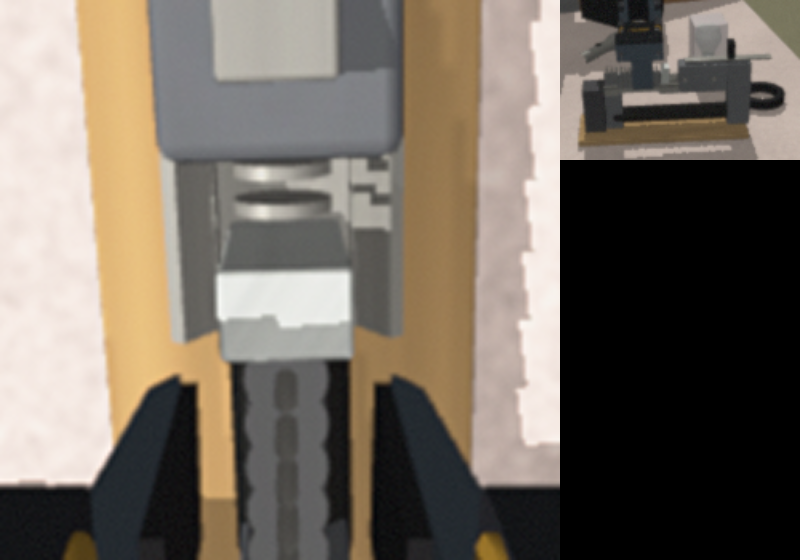

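```bash
python3 -m crank '[[[0.35,-0.5,0,0,0,0,-0.1],[0.35,-1,0,0,0,0,0],[0.35,-1,0,0,0,0,0],[0.35,-1,0,0,0,0,0],[0.35,0,0,0,0,0,0],[0.35,0,0,0,0,0,0]]]'
python3 - <<'E'
from h import *
for z in(120,124): print(cast('w9',251.6,204.8,z),cast('w6',242.8,153.6,z))
im=shot('wrist','wa');shot('scene','sa');shot('side','da')
# tab location by black mask
for f,box in {'sa':(350,390,165,200),'da':(285,305,135,170)}.items():
    i=cv2.imread(f'pics/{f}.png'); u0,u1,v0,v1=box; g=cv2.cvtColor(i,6)[v0:v1,u0:u1]; m=(g<40).astype(np.uint8)
    n,l,s,c=cv2.connectedComponentsWithStats(m); k=1+s[1:,4].argmax(); print(f,s[k],c[k]+[u0,v0])
E
```

```text
time: 9.83
position: [557.6, 96.8, 392.1]
tool_rot: [[0.005, 0.983, -0.184], [-0.004, -0.184, -0.983], [-1.0, 0.006, 0.003]]
contact_force: [0.2, 0.2, -0.5]
gripper_width: 32.2
[592.74206126  89.77449131 120.        ] [576.60932957  92.08993035 120.        ]
[594.08558967  89.53665485 124.        ] [577.27614799  91.87338379 124.        ]
sa [  0   3  26  32 475] [360.64       186.93263158]
da [10 11  4 10 33] [296.45454545 150.6969697 ]
```

```bash
python3 -m crank '[[[0.7,0,0.6,0,0,0,0],[0.7,0,0.6,0,0,0,0],[0.7,0,0.6,0,0,0,0],[0.7,0,0.6,0,0,0,0],[0.7,0,0.6,0,0,0,0],[0.7,0,0,0,0,0,0],[0.7,0,0,0,0,0,0]]]'
python3 - <<'E'
from h import *
im=shot('wrist','wb'); g=cv2.cvtColor(im,6)
for P in([716,67,165],[716,75,165],[716,67,135]): print(proj('wb',P).round(0))
m=(g<50).astype(np.uint8)
n,l,s,c=cv2.connectedComponentsWithStats(m)
for k in range(1,n):
    if s[k,4]>60: print(s[k],c[k].round(0))
E
```

```text
time: 10.57
position: [647.7, 79.5, 381.1]
tool_rot: [[-0.012, 0.983, -0.184], [-0.005, -0.184, -0.983], [-1.0, -0.011, 0.007]]
contact_force: [-0.3, -0.0, 0.4]
gripper_width: 63.5
[249. 111.]
[235. 113.]
[249. 107.]
[  99    0   94   74 2928] [145.  38.]
[224 103  40  22 794] [244. 114.]
[    0   212   512   172 48146] [246. 318.]
```

Run:
```python
from h import *
for z in(150,165):
  q=cast('wb',244,114,z); print(q,rel(q)); print(rel(cast('wb',244,103,z)),rel(cast('wb',244,125,z)))
```

```text
[713.45097678  70.48401538 150.        ] [230.2  68.9  -4.9]
[230.2  75.8  -4.9] [230.3  62.   -5. ]
[714.60073015  70.04077552 165.        ] [215.2  70.   -4.6]
[215.2  76.4  -4.5] [215.3  63.5  -4.6]
```

```bash
python3 -m crank '[[[0.7,0,0.55,-0.16,0,0,0.1],[0.7,0,0.55,0,0,0,0],[0.7,0,0.55,0,0,0,0],[0.7,0,0.5,0,0,0,0],[0.7,0,0,0,0,0,0],[0.7,0,0,0,0,0,0]]]'
python3 - <<'E'
from h import *
print(rel([714.3,70.3,165]))
E
```

```text
time: 11.12
position: [709.7, 73.4, 377.0]
tool_rot: [[-0.008, 0.983, -0.182], [-0.007, -0.182, -0.983], [-1.0, -0.007, 0.009]]
contact_force: [-0.7, 0.3, 0.2]
gripper_width: 63.8
[212.    6.6   0.4]
```

```bash
python3 -m crank '[[[0.7,0.4,0.2,0,0,0,0.05],[0.7,0.6,0,0,0,0,0],[0.7,0.4,0,0,0,0,0],[0.7,0,0,0,0,0,0],[0.7,0,0,0,0,0,0]]]'
python3 - <<'E'
from h import *
print(rel([714.3,70.3,155]))
E
```

```text
time: 11.53
position: [712.8, 72.7, 330.8]
tool_rot: [[-0.004, 0.983, -0.181], [-0.009, -0.181, -0.983], [-1.0, -0.002, 0.009]]
contact_force: [0.8, -0.1, 0.2]
gripper_width: 63.9
[175.8   2.3   0.5]
```

```bash
python3 -m crank '[[[0.7,-0.15,0.08,0,0,0,0],[0,0,0,0,0,0,0],[0,0,0,0,0,0,0],[0,0,0,0,0,0,0],[0,0,0,0,0,0,0],[0,0,0,0,0,0,0],[0,0,0,0,0,0,0],[0,0,0,0,0,0,0]]]' 15
```

```text
time: 12.2
position: [715.2, 72.1, 338.7]
tool_rot: [[-0.0, 0.983, -0.181], [-0.01, -0.181, -0.983], [-1.0, 0.001, 0.01]]
contact_force: [-0.1, -1.7, -1.4]
gripper_width: 23.6
```

```bash
python3 -m crank '[[[0,0,-0.4,0,0,0,0],[0,0,-0.4,0,0,0,0],[0,0,-0.4,0,0,0,0],[0,0,-0.4,0,0,0,0],[0,0,-0.4,0,0,0,0],[0,0,-0.4,0,0,0,0],[0,0,-0.4,0,0,0,0],[0,0,0,0,0,0,0]]]'
```

```text
time: 12.87
position: [631.3, 85.6, 338.7]
tool_rot: [[0.007, 0.983, -0.182], [-0.013, -0.182, -0.983], [-1.0, 0.009, 0.012]]
contact_force: [-1.1, 1.5, -5.2]
gripper_width: 23.8
```

```bash
python3 -m crank '[[[0,0,-0.4,0,0,0,0],[0,0,-0.4,0,0,0,0],[0,0,-0.4,0,0,0,0],[0,0,-0.4,0,0,0,0],[0,0,0,0,0,0,0]]]'; python3 -m crank '[[[0,0,-0.2,0,0,0,0],[0,0,-0.15,0,0,0,0],[0,0,0,0,0,0,0]]]'
```

```text
time: 13.28
position: [585.4, 93.0, 338.7]
tool_rot: [[0.01, 0.983, -0.182], [-0.015, -0.182, -0.983], [-1.0, 0.013, 0.013]]
contact_force: [-2.4, 0.1, -5.3]
gripper_width: 23.7
time: 13.53
position: [576.1, 94.6, 338.6]
tool_rot: [[0.012, 0.983, -0.182], [-0.016, -0.182, -0.983], [-1.0, 0.014, 0.013]]
contact_force: [-2.5, -1.4, -0.2]
gripper_width: 23.9
```

Continue gently until it hits the stop.

```bash
python3 -m crank '[[[0,0,-0.15,0,0,0,0],[0,0,-0.1,0,0,0,0],[0,0,0,0,0,0,0]]]'; python3 -m crank '[[[0,0,-0.15,0,0,0,0],[0,0,0,0,0,0,0]]]'
```

```text
time: 13.78
position: [571.4, 95.3, 338.8]
tool_rot: [[0.019, 0.983, -0.183], [-0.017, -0.182, -0.983], [-1.0, 0.022, 0.013]]
contact_force: [-2.8, -1.1, -1.3]
gripper_width: 23.7
time: 13.95
position: [569.0, 95.7, 339.1]
tool_rot: [[0.025, 0.983, -0.183], [-0.017, -0.182, -0.983], [-1.0, 0.028, 0.013]]
contact_force: [-2.2, -1.0, -0.6]
gripper_width: 23.6
```

```bash
python3 -m crank '[[[0,0,-0.25,0,0,0,-0.15],[0,0,0,0,0,0,0],[0,0,0,0,0,0,0]]]'
python3 - <<'E'
from h import *
o=r.get_obs();print(np.array(o['position'])+180*np.array(o['tool_rot'])[:,0])
shot('side','dc');shot('scene','sc')
E
```

```text
time: 14.2
position: [564.1, 96.5, 339.7]
tool_rot: [[0.015, 0.983, -0.183], [-0.015, -0.183, -0.983], [-1.0, 0.017, 0.012]]
contact_force: [1.9, -2.1, -1.7]
gripper_width: 24.0
[566.71334648  93.85029705 159.72619008]
```

```bash
python3 -m crank '[[[0,0,-0.3,0,0,0,0],[0,0,0,0,0,0,0],[0,0,0,0,0,0,0]]]'
python3 - <<'E'
from h import *
o=r.get_obs();print(np.array(o['position'])+180*np.array(o['tool_rot'])[:,0])
E
```

```text
time: 14.55
position: [556.8, 97.8, 340.2]
tool_rot: [[0.021, 0.983, -0.183], [-0.016, -0.183, -0.983], [-1.0, 0.023, 0.012]]
contact_force: [2.2, -2.2, -2.5]
gripper_width: 23.7
[560.57734092  94.91112254 160.21667723]
```

```bash
python3 -m crank '[[[0.7,0,0,0,0,0,0],[0.7,0,0,0,0,0,0],[0.7,0,0,0,0,0,0],[0.7,0,0,0,0,0,0],[0.7,-0.5,0,0,0,0,0],[0.7,-1,0,0,0,0,0],[0.7,-1,0,0,0,0,0],[0.7,-0.5,-0.8,0,0,0,-0.15],[0.7,0,-1,0,0,0,0],[0.7,0,-1,0,0,0,0],[0.7,0,0,0,0,0,0],[0.7,0,0,0,0,0,0]]]'
python3 - <<'E'
from h import *
im=shot('wrist','we'); g=cv2.cvtColor(im,6); shot('scene','se');shot('side','de')
print(proj('we',[573.5,94,165]).round(0))
m=(g<50).astype(np.uint8)
n,l,s,c=cv2.connectedComponentsWithStats(m)
for k in range(1,n):
    if s[k,4]>60: print(s[k],c[k].round(0))
E
```

```text
time: 15.55
position: [468.4, 116.1, 433.9]
tool_rot: [[-0.0, 0.983, -0.184], [-0.009, -0.184, -0.983], [-1.0, 0.001, 0.009]]
contact_force: [1.1, 0.0, 0.0]
gripper_width: 64.0
[251.  56.]
[238  45  32  71 781] [252.  64.]
[    0   212   512   172 48441] [246. 318.]
```

Run:
```python
from h import *
g=cv2.cvtColor(cv2.imread('pics/we.png'),6); m=g[40:150,225:285]<50
print([(40+i,int(x.sum()),int(np.flatnonzero(x).mean()+225) if x.any() else 0) for i,x in enumerate(m)][::3])
for v in(45,63): print(cast('we',252,v,165),cast('we',252,v,135))
for v in range(30,230,5): print(v,g[v,252],end='; ')
```

```text
[(40, 0, 0), (43, 0, 0), (46, 13, 262), (49, 32, 253), (52, 32, 253), (55, 32, 253), (58, 32, 253), (61, 30, 253), (64, 27, 253), (67, 4, 246), (70, 4, 246), (73, 4, 246), (76, 4, 246), (79, 4, 246), (82, 4, 246), (85, 3, 249), (88, 4, 246), (91, 4, 247), (94, 4, 247), (97, 5, 251), (100, 4, 247), (103, 4, 247), (106, 4, 247), (109, 4, 247), (112, 4, 247), (115, 3, 250), (118, 0, 0), (121, 0, 0), (124, 0, 0), (127, 0, 0), (130, 0, 0), (133, 0, 0), (136, 0, 0), (139, 0, 0), (142, 0, 0), (145, 0, 0), (148, 4, 249)]
[580.7614387   92.18292972 165.        ] [584.39797829  91.13862007 135.        ]
[568.89690154  94.40970533 165.        ] [571.10454833  93.63357501 135.        ]
30 172; 35 172; 40 172; 45 119; 50 32; 55 33; 60 29; 65 83; 70 172; 75 172; 80 173; 85 172; 90 173; 95 172; 100 172; 105 171; 110 171; 115 169; 120 170; 125 171; 130 171; 135 170; 140 169; 145 171; 150 172; 155 136; 160 80; 165 75; 170 77; 175 78; 180 75; 185 233; 190 236; 195 233; 200 231; 205 234; 210 232; 215 233; 220 234; 225 235;
```

Run:
```python
from h import *
a=cast('we',252,154,134);b=cast('we',252,182.5,94);print(a,b,np.linalg.norm((a-b)[:2]))
g=cv2.cvtColor(cv2.imread('pics/we.png'),6);print(g[100,200:300:2])
# strip seen in side view beneath rail: difference to start
d=cv2.imread('pics/de.png')[155:180,215:275]; print(cv2.cvtColor(d,6)[::2,::3])
```

```text
[496.95040058 107.53901119 134.        ] [459.71923443 114.04429054  94.        ] 37.79521652751857
[231 231 227 228 232 231 189 179 185 189 190 189 186 181 173 167 164 161
 165 182  87  26 105 176 169 169 172 173 172 173 171 166  52  92 114 116
 119 122 122 117 118 121 123 126 124 121 119 159 165 165]
[[110 118 120 120 121 122 118 123 122 119  17 111 124 125 162 174 177 172
  173 119]
 [119 130 130 133 133 140 136 143 142 141  28 126 151 145 146 142 140 137
  136 101]
 [116 146 145 146 153 152 139 126 111 111  83 103 122 135 135 134 110  72
   71 105]
 [118  99  94 102  92 112 114 101 103 109 156 155 169 168 134 182 136  74
   71  78]
 [122 105 105 102 103  97  96  92  96 106 121 132 152 112 120 183 131  64
   63  64]
 [174  97  86  78 103 100 107  93  90  96 109 100 103 112 113 160 117  64
   63  66]
 [175  73  68  67  68  71  69  70  65  66  66  65  62 107 106  96  80  63
   64  64]
 [133  70  63  66  67  63  66  65  65  67  67  63  62 105 108  87  71  67
   72  62]
 [ 42  62  64  66  64  64  62  62  65  67  67  65  65 105 106  83  81  63
   67  64]
 [ 42  76  76  79  66  65  66  65  64  67  62  65  68  74  70  72  68  64
   64  64]
 [ 47  67  69  69  73  75  74  79  78  80  83  83  79  82  81  82  80  65
   64  64]
 [ 41  76  82  81  80 101 110 118 118 128 128 142 125  85  90  94 101  97
   99 113]
 [ 41  75  81  80  70 177 178 180 178 178 180 181 178 174 173 176 177 178
  177 177]]
```

Run:
```python
from h import *
print(job.sign_off())
```

```text
the job is handed in; nothing more can be done
None
```

The full strip is loaded points up in the tacker, the rail is shut over it, and I handed the job in at about 15.6 s. The sign-off reported no verdict.

**Strip:**
- I gripped it across the sleeves, carried it over, and pushed the follower back with its end. I then set it on the channel floor, which showed as a contact force of about 17 N, and let go.
- After release, the wrist view put the follower at about 17 mm, the value for a loaded strip, with the strip centred.
- A later side picture, read as numbers only, agrees with the strip lying under the rail, next to the moved follower.

**Rail:**
- I pinched the tab and slid it about 142 mm. The gripper travelled on another 13 mm or so after the expected end, so I read that as the fingers slipping along the tab at the stop.
- A last wrist picture put the rail end 37.8 mm from the nose's far edge, against 38 mm when shut. The tab was at x ≈ 574.5 mm against about 573.5 mm expected.
- I checked those last points only as numbers, because all 12 picture views were used.

**Disagreements:**
- The first stereo estimate of the follower's height was about 8 mm too low.
- The strip touched something about 4 mm higher than I had computed for the nose, so my channel height was roughly 4 mm low. The contact on lowering the strip confirmed this.

I never approached the leftover strip, and I did not measure it again at the end. At hand-in the gripper was open and clear of everything.

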